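Feed a jaw block through the flap of a parts feeder

ROBOT

A 6-joint arm with a two-finger parallel gripper is mounted at the origin on a cart in front of the work surface, level with it; the furniture and walls round the work are solid. World frame = base frame: x ahead of the robot, y to its left, z up, the work surface at z = 0. Lengths are in m, angles in rad, forces in N, time in s.
With the tool pointing down it reaches from about 0.35 to 0.775 m from the base axis. Payload 7.3 kg.
Tool frame: the origin (TCP) lies at the very end of the fingers, on their centre line; the grasp point (between the pads) lies 19 mm behind it; z points along the fingers, y is the line along which they close (so a half turn about z gives the same grasp; the last joint's range is limited). The gripper opens to 92 mm and grips with 3 to 60 N. Pads are 19 mm wide; open, the fingers measure 130 mm over their backs; the gripper's body (75 mm by 190 mm) begins 47 mm behind the grasp point.
Start: joints at [1.059, 0.342, 1.524, -0, 1.275, -0.146], TCP at [0.188, 0.49, 0.227] pointing down, gripper open.
Joint ranges: [-2.53, 2.53], [-0.77, 2.02], [0.04, 2.7], [-1, 4.14], [0.28, 2.66], [-3.11, 3.11]. Speed limits (rad/s): [2.57, 2.57, 3.14, 3.14, 3.14, 3.14].

INTERFACE

Orientations are given as [roll, pitch, yaw] about the fixed x, y, z axes, in that order (R = Rz(yaw) Ry(pitch) Rx(roll)).
In Python, from cell import robot gives the robot as it stands.
- The arm moves only by the tool apply_moves, never from a script. Its argument "rows" is a list of rows, each an object with "xyz": the shift along the tool's x, y, z in mm, a list of three; "turn": the turn about the tool's z in rad. A call has 1 to 10 rows; each row shifts and turns the commanded pose from where the row before left it, along the tool's axes as they then stand; what a row does not reach is not made up. A row lasts 1/8 s, in which the tool goes at most 62.5 mm and 10.7 degrees, less where a joint would pass 70% of its speed; a pose out of reach is approached as far as the arm can. A call with a gripper value outside its range is refused whole. "gripper" is the opening, from 0 (shut) to 1 (fully open), set as the call begins (left out, the last holds). The fingers move at their own pace and stop on an object; "newtons" is the grip in N (left out, the last holds). Time passes only in rows, so rows that do not move let the fingers close. It gives the time, the measured TCP pose, the force and the opening at its end, in the units of the state.
- robot.observe(): the state, without advancing time (a new reading comes with each control period).
- robot.read_camera(name): name is "side" or "top"; returns a dict with "frame" (400x640x3 uint8, blue, green, red), "mtx" (3x3 intrinsics, pixels), "distortion" ([k1, k2, p1, p2, k3] as OpenCV has them; the pictures are not rectified), "R" (3x3) and "t" (3): a world point X has camera coordinates R X + t. Camera axes: x right, y down, z forward; pixel columns grow to the right and rows downward; lengths in m; the calibration is good to about 2 mm. A picture is of the moment at which its call begins. There is no depth.
- robot.hand_in(): hands the job in, once; it reports no verdict.
The state is a dict: "time": time; "qpos": joint angles; "qvel": joint speeds; "joint_efforts": joint torques, N m; "tool_pos": TCP position; "tool_rot": TCP orientation; "contact_force": force on the tool from outside, world axes, zero at the start; "torque": the same for the moment, N m; "opening": finger opening in m.
Only numpy, scipy, OpenCV 4.12 (cv2) and the standard library are available. Lean on these libraries where they do the work, as an engineer would, in place of code of your own. Each camera call takes 0.05 s, during which the arm holds its last target. There are 200 camera calls.

TASK

Without gripping anything, use the fingertips to push the bare aluminium jaw block across the feeder's deck into line with the guide lane, then push it along the lane and through the orange hanging flap, so that it drops down the chute into the catch tray. Then draw back clear and let the flap swing shut behind it. The block must slide all the way, never be lifted or carried; leave the orange gear on the deck and the carriage and bracket on the bench where they lie.

Things in the scene. Friction and masses are not known exactly. Their poses are not given: they have to be found in the camera images.
- feeder: Fixed parts feeder: blue body, flat grey deck. Origin on the bench, under the shut flap, on the lane's centre line; x = feed direction, y left, z up. In its frame (mm): flat deck, top z 70, x -165 to 2, y -115 to 115, no rim. A hood bar over the flap spans x -4 to 18, y -44 to 44, up to z 119. Two parts wait on the deck near x -115, one near y +70, one near -70; sides vary
- lane_mouth (a point): Point on the deck's top at the open end of the guide lane, on its centre line (feeder x -74 mm, z 70). Two steel walls, 8 mm high above the deck, narrow from 66 mm apart here to 30 mm at x -46 and run on straight, 30 mm apart, to x -7, just before the flap
- sill_edge (a point): Middle of the deck's far edge, 2 mm behind the flap (feeder x 2, z 70 mm). Once the block's centre is about 10 mm past it the block tips and slides down a 53 degree steel chute by itself
- tray (a point): Centre of the catch tray's floor at the foot of the chute (feeder x 110, z 5 mm); tray floor 100 mm (x) by 80 mm (y), walls up to 43 mm above the bench
- flap (a joint): Orange flap hanging by its own weight from a hinge at its top edge (feeder x 0, z 110): 72 wide, lower edge 4 mm above the deck. 0 = hanging shut, positive (rad) = lower edge swung in the feed direction, away from the robot, up to 1.4. It gives way to well under 1 N and falls shut when nothing holds it; it does not open the other way
- block_center (a point): Centre of the loose aluminium jaw block with two dark bores, 24 x 46 x 20 mm high, about 90 g; its y axis is its 46 mm length, which at the start lies roughly along the feed direction (within about 8 degrees). This is the part to be fed; lying on the deck its centre is 10 mm above the deck
- gear: Orange printed gear wheel, loose, diameter 37, 14 mm high, on the other waiting place of the deck; origin at the centre of its underside. Leave alone
- carriage: Black slide carriage, loose, 110 (x) x 38 x 27 mm high, lying on the bench to the right of the feeder; origin at the centre of its underside. Leave alone
- bracket: Orange printed corner bracket, loose, 28 x 45 (y) x 38 mm high, on the bench to the right of the feeder; origin at the centre of its underside. Leave alone
Mind the look-alikes: they are no part of the job. There is more than one size of the part that bears block_center; the job needs the largest.

How it is judged:
On the way, in this order (a step that is already met when the one before it is completed fails the run):
1. the block lies on the deck in line with the lane, still short of the flap (its centre within 12 mm of the lane's centre line) (y of block_center in the frame of feeder between -0.012 and 0.012 m and x of block_center in the frame of feeder below -0.024 m and z of block_center in the frame of feeder above 0.074 m), for 0.1 s.
2. the block, still on the deck, is under the flap and holds it open by at least 0.3 rad (value of joint flap above 0.3 rad and x of block_center in the frame of feeder above -0.022 m and z of block_center in the frame of feeder above 0.07 m), for 0.05 s.
At the end, for the whole second after the job is handed in: The block rests in the catch tray or at the foot of the chute (centre at feeder x 45 to 154 mm, less than 45 mm above the bench), the flap hangs shut (under 0.12 rad), and gear, carriage and bracket are within 15 mm of where they started (x of block_center in the frame of feeder between 0.045 and 0.154 m and y of block_center in the frame of feeder between -0.04 and 0.04 m and z of block_center in the frame of feeder below 0.045 m and linear speed of jaw_block below 0.02 m/s and value of joint flap below 0.12 rad and distance of each of gear, carriage, bracket from where it was at the start of the episode below 0.015 m); the robot touches nothing.
It fails at once if the block is lifted (its centre rises more than 8 mm above where it lies on the deck) (z of block_center in the frame of feeder above 0.088 m).
It fails at once if the gear, the carriage or the bracket is shifted by more than 15 mm (distance of any of gear, carriage, bracket from where it was at the start of the episode above 0.015 m).
It also fails if it takes over 54 s, if anything falls off the work surface, if the arm or the gripper's body presses on something with over 40 N, if the wrist force passes 120 N, or if a joint passes its speed limit or range.

## Working session

There is one attempt and no reset: what is moved stays moved. The work goes in short steps, Python scripts to look and compute and a tool call to move; the robot and the scene stay as the last step left them, time stands still between calls to the robot, and variables do not carry over. Pictures are saved under pics/ and viewed, on a budget of 10 in all, crops included, one or two more only if the job needs it, and the job is handed in when it is done.

Besides the shell and the picture viewer there is one more tool, called after "Emit:" by a JSON object that holds its "method" and its "body", one argument or row to a line. apply_moves: Moves the arm, as the interface text tells. Its arguments: {"type":"object","properties":{"rows":{"type":"array"},"gripper":{"type":"number"},"newtons":{"type":"number"}},"required":["rows"]}

```bash
ls; mkdir -p pics; cat > h.py <<'E'
import numpy as np, cv2, pickle
from cell import robot
def shot(n):
    c=robot.read_camera(n); return c
def ray(c,uv,z):
    p=cv2.undistortPoints(np.array([[uv]],float),np.array(c['mtx']),np.array(c['distortion']))[0,0]
    R=np.array(c['R']);t=np.array(c['t']); o=-R.T@t; d=R.T@np.array([p[0],p[1],1]); return o+d*(z-o[2])/d[2]
def proj(c,X):
    R=np.array(c['R']);return cv2.projectPoints(np.array(X,float).reshape(-1,1,3),cv2.Rodrigues(R)[0],np.array(c['t'],float),np.array(c['mtx']),np.array(c['distortion']))[0][:,0]
E
python3 - <<'E'
from h import *
for n in('top','side'):
    c=shot(n);pickle.dump(c,open(n+'.pkl','wb'));cv2.imwrite(f'pics/{n}0.png',c['frame']);print(n,np.array(c['R']),c['t'],c['mtx'])
s=robot.observe();print(s['time'],s['tool_pos'],s['tool_rot'])
E
```

```text
pics
top [[-4.65714424e-04 -9.99779806e-01 -2.09790885e-02]
 [-9.91470161e-01  3.19590952e-03 -1.30294691e-01]
 [ 1.30333048e-01  2.07394601e-02 -9.91253334e-01]] [-0.16284725  0.59961318  1.04077625] [[516.14111793   0.         314.37499095]
 [  0.         516.14111793 194.9532418 ]
 [  0.           0.           1.        ]]
side [[-0.75622914 -0.65427163  0.00679072]
 [-0.5360846   0.61360744 -0.57974064]
 [ 0.37514102 -0.44205717 -0.81477277]] [0.30807456 0.47346858 0.65589366] [[468.47134483   0.         319.06160757]
 [  0.         468.47134483 202.64664931]
 [  0.           0.           1.        ]]
0.1 [0.18759381 0.48996722 0.22612123] [-3.14025261e+00 -1.83657283e-04  2.77582756e+00]
```

View pics/top0.png

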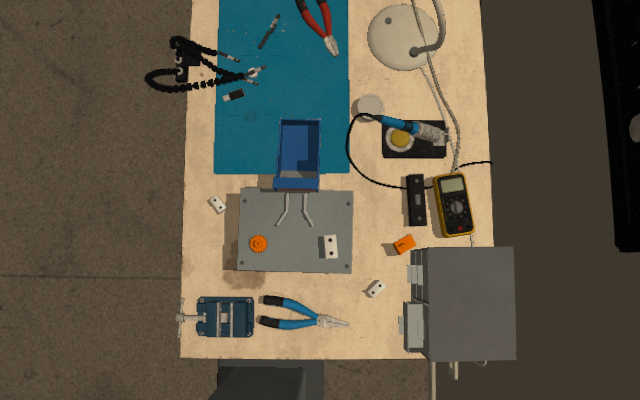

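View pics/side0.png

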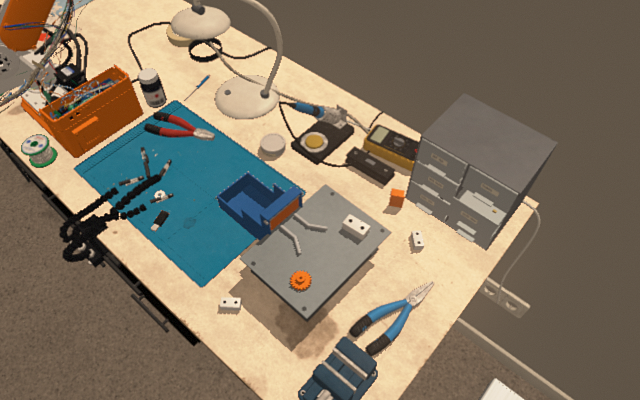

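Candidates for the block: the one on the deck at top px (331,246), a small one on the bench at (217,205), and another small one on the bench at (375,288). The description points to the deck one, which is also the largest. I'll check it in a crop.

```bash
python3 - <<'E'
from h import *
c=pickle.load(open('top.pkl','rb'))
f=c['frame'][175:285,225:365];cv2.imwrite('pics/crop1.png',cv2.resize(f,None,fx=5.5,fy=5.5,interpolation=cv2.INTER_CUBIC))
R=np.array(c['R']);print(-R.T@np.array(c['t']))
print(proj(c,[[.188,.49,.227],[0,0,0]]))
E
```

```text
[ 0.4587752  -0.18631284  1.10638296]
[[-45.32556661 405.66044564]
 [237.15436655 479.28412961]]
```

View pics/crop1.png

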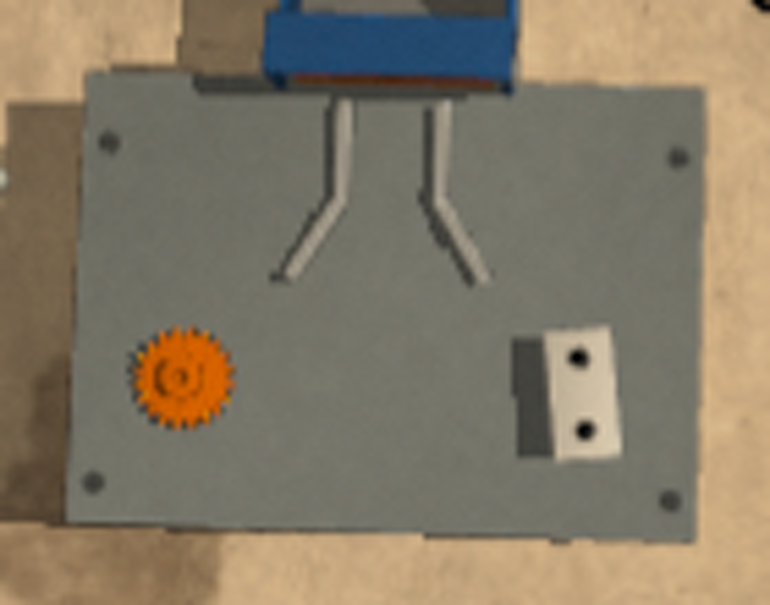

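The crop confirms the deck part: a bare block with two bores, top corners at crop px (543,332), (609,327), (622,457) and (555,460). The deck corners are at (86,72), (706,90), (694,542) and (66,521).

```bash
cat > fr.py <<'E'
from h import *
def W2F(P,y,o):
    d=np.array(P)[:2]-o;c,s=np.cos(y),np.sin(y);return np.array([c*d[0]+s*d[1],-s*d[0]+c*d[1]])
E
python3 - <<'E'
from fr import *
c=pickle.load(open('top.pkl','rb'))
px=lambda a:(225+(a[0]+.5)/5.5-.5,175+(a[1]+.5)/5.5-.5)
W=np.array([ray(c,px(a),.07)[:2] for a in[(86,72),(706,90),(694,542),(66,521)]])
F=np.array([[2,115],[2,-115],[-165,-115],[-165,115]])/1000
# kabsch
a=W-W.mean(0);b=F-F.mean(0);H=b.T@a;yaw=np.arctan2(H[0,1]-H[1,0],H[0,0]+H[1,1])
R=np.array([[np.cos(yaw),-np.sin(yaw)],[np.sin(yaw),np.cos(yaw)]]);o=W.mean(0)-R@F.mean(0)
print('yaw',yaw,'o',o,'res mm',(W-(F@R.T+o))*1000)
np.savez('f.npz',yaw=yaw,o=o)
B=[W2F(ray(c,px(a),.09),yaw,o)*1000 for a in[(543,332),(609,327),(622,457),(555,460)]];B=np.array(B)
print('block',B,B.mean(0),'len',np.linalg.norm(B[0]-B[3]),np.linalg.norm(B[1]-B[0]))
d=(B[0]+B[1]-B[2]-B[3]);print('ang deg',np.degrees(np.arctan2(d[1],d[0])))
print('gear',W2F(ray(c,px((181,378)),.084),yaw,o)*1000)
for a in[(288,278),(482,282),(342,103),(440,105),(340,200),(432,200)]:print('wall',W2F(ray(c,px(a),.078),yaw,o)*1000)
s=robot.observe();t=np.array(s['tool_pos']);print(W2F(t,yaw,o)*1000,t,s['tool_rot'],s['opening'])
E
```

```text
yaw -0.032149983188557635 o [ 0.60558667 -0.12803479] res mm [[-0.78440233 -0.11628459]
 [-0.92823012  0.23013313]
 [ 0.91450777  0.66998223]
 [ 0.79812467 -0.78383078]]
block [[ -90.80187507  -57.5224658 ]
 [ -88.30629241  -81.06324683]
 [-134.44267834  -86.95456615]
 [-136.23305734  -63.15251144]] [-112.44597579  -72.17319756] len 45.77870395989959 23.67269110588891
ang deg 7.171476847406748
gear [-111.17143334   72.46484024]
wall [-73.42444563  35.77694408]
wall [-72.71009048 -34.80153354]
wall [-8.69747149 18.56584369]
wall [ -8.39992077 -17.35621306]
wall [-44.37523623  17.92331597]
wall [-43.37243381 -15.63148259]
[-437.64218409  604.24649435] [0.18759381 0.48996722 0.22612123] [-3.14025261e+00 -1.83657283e-04  2.77582756e+00] 0.09186041630026671
```

Emit:
{"method": "apply_moves", "body": {
  "rows": [
    {"xyz": [0, 0, 0], "turn": 0.177},
    {"xyz": [0, 0, 0], "turn": 0.177},
    {"xyz": [0, 0, 0], "turn": 0.177},
    {"xyz": [0, 0, 0], "turn": 0.177},
    {"xyz": [0, 0, 0], "turn": 0.177},
    {"xyz": [0, 0, 0], "turn": 0.177},
    {"xyz": [0, 0, 0], "turn": 0.175},
    {"xyz": [0, 50, 0], "turn": 0},
    {"xyz": [0, 50, 0], "turn": 0},
    {"xyz": [0, 50, 0], "turn": 0}
  ],
  "gripper": 0,
  "newtons": 20
}}

```text
time: 1.35
tool_pos: [0.3389, 0.4853, 0.2264]
tool_rot: [-3.141, 0.0, 1.539]
contact_force: [0.2, -0.0, -0.2]
opening: 0.0009
```

Emit:
{"method": "apply_moves", "body": {
  "rows": [
    {"xyz": [-40, 40, 0], "turn": 0},
    {"xyz": [-40, 40, 0], "turn": 0},
    {"xyz": [-40, 40, 0], "turn": 0},
    {"xyz": [-40, 40, 0], "turn": 0},
    {"xyz": [-50, 0, 0], "turn": 0},
    {"xyz": [-50, 0, 0], "turn": 0},
    {"xyz": [-50, 0, 0], "turn": 0},
    {"xyz": [-50, 0, 0], "turn": 0},
    {"xyz": [-50, 0, 0], "turn": 0},
    {"xyz": [-50, 0, 0], "turn": 0}
  ]
}}

```text
time: 2.6
tool_pos: [0.4825, 0.0191, 0.2265]
tool_rot: [-3.141, -0.0, 1.539]
contact_force: [0.4, -0.0, -0.3]
opening: 0.0003
```

```bash
cat > st.py <<'E'
from fr import *
d=np.load('f.npz');s=robot.observe();t=np.array(s['tool_pos'])
print('t',round(s['time'],2),'feeder',np.round(W2F(t,d['yaw'],d['o'])*1000,1),'z',round(t[2]*1000,1),'rot',np.round(s['tool_rot'],3),'want yaw',np.pi/2+float(d['yaw']),'open',s['opening'],'F',np.round(s['contact_force'],2))
E
python3 st.py
```

```text
t 2.6 feeder [-127.8  143.1] z 226.5 rot [-3.141 -0.     1.539] want yaw 1.538646343606339 open 0.00031201515847880073 F [ 0.44 -0.04 -0.27]
```

Emit:
{"method": "apply_moves", "body": {
  "rows": [
    {"xyz": [-50, 5, 0], "turn": 0},
    {"xyz": [-50, 5, 0], "turn": 0},
    {"xyz": [-50, 6, 0], "turn": 0},
    {"xyz": [-50, 0, 0], "turn": 0},
    {"xyz": [-57, 0, 0], "turn": 0},
    {"xyz": [0, 0, 40], "turn": 0},
    {"xyz": [0, 0, 40], "turn": 0},
    {"xyz": [0, 0, 30], "turn": 0},
    {"xyz": [0, 0, 0], "turn": 0},
    {"xyz": [0, 0, 0], "turn": 0}
  ]
}}

```text
time: 3.85
tool_pos: [0.4913, -0.2371, 0.1177]
tool_rot: [3.14, 0.001, 1.539]
contact_force: [-0.1, -0.2, 0.9]
opening: 0.0003
```

```bash
python3 st.py; python3 - <<'E'
from h import *
c=shot('top');a=cv2.resize(c['frame'][175:285,225:365],None,fx=5,fy=5,interpolation=cv2.INTER_CUBIC)
cv2.imwrite('pics/t2.png',a)
c=shot('side');cv2.imwrite('pics/s2.png',cv2.resize(c['frame'][150:320,220:440],None,fx=3.5,fy=3.5,interpolation=cv2.INTER_CUBIC))
E
```

```text
t 3.85 feeder [-110.8 -112.7] z 117.7 rot [3.140e+00 1.000e-03 1.539e+00] want yaw 1.538646343606339 open 0.00033214488943382817 F [-0.1  -0.25  0.86]
```

View pics/s2.png

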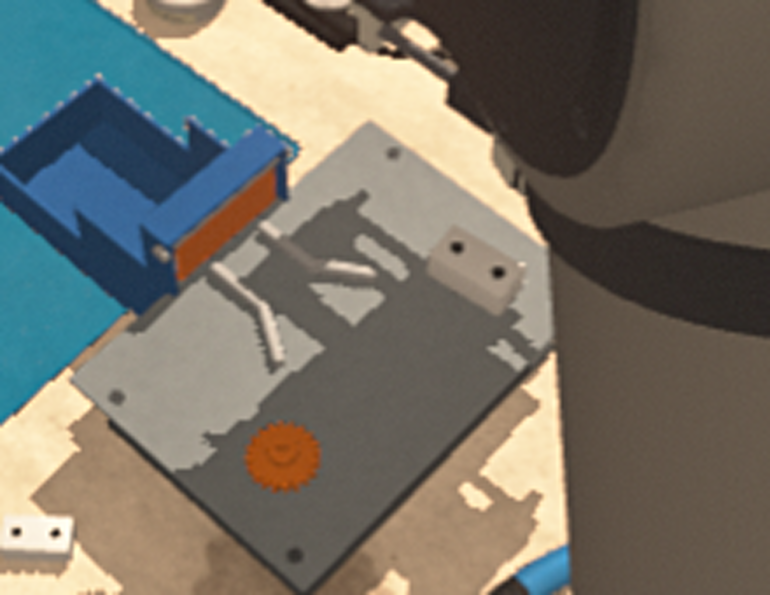

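The side view is occluded by the arm, but it shows the block at (475,268), undisturbed, with the deck clear around it. Next I'll lower the tool and push left.

Emit:
{"method": "apply_moves", "body": {
  "rows": [
    {"xyz": [0, 0, 25], "turn": 0},
    {"xyz": [0, -1, 16], "turn": 0},
    {"xyz": [0, 0, 0], "turn": 0},
    {"xyz": [5, 0, 0], "turn": 0},
    {"xyz": [5, 0, 0], "turn": 0},
    {"xyz": [5, 0, 0], "turn": 0},
    {"xyz": [5, 0, 0], "turn": 0},
    {"xyz": [5, 0, 0], "turn": 0},
    {"xyz": [5, 0, 0], "turn": 0},
    {"xyz": [0, 0, 0], "turn": 0}
  ]
}}

```text
time: 5.2
tool_pos: [0.4906, -0.2062, 0.0756]
tool_rot: [-3.141, -0.001, 1.539]
contact_force: [0.4, 0.1, 0.3]
opening: 0.0005
```

```bash
python3 st.py; python3 - <<'E'
from h import *
c=shot('top');a=cv2.resize(c['frame'][175:285,225:365],None,fx=5,fy=5,interpolation=cv2.INTER_CUBIC)
cv2.imwrite('pics/t3.png',a)
E
```

```text
t 5.2 feeder [-112.4  -81.8] z 75.6 rot [-3.141e+00 -1.000e-03  1.539e+00] want yaw 1.538646343606339 open 0.0005057849447688316 F [0.39 0.15 0.32]
```

View pics/t3.png

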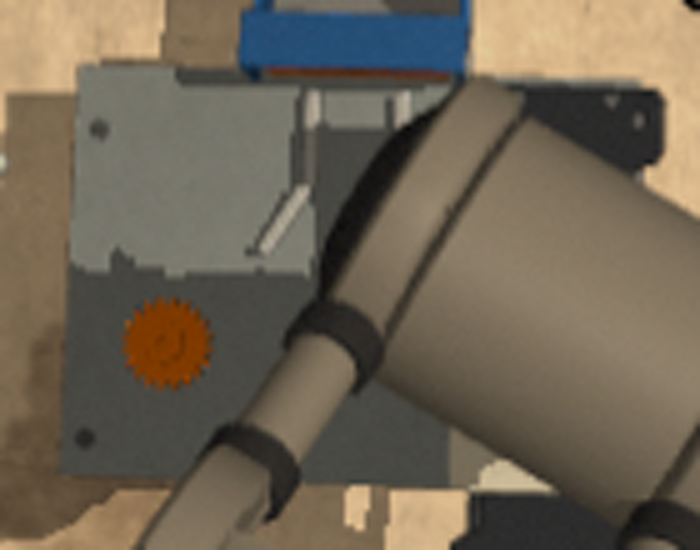

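The top view is occluded by the wrist too. I'll push on to tip y = -22, back off, raise and move clear, then look.

Emit:
{"method": "apply_moves", "body": {
  "rows": [
    {"xyz": [7, 0, 0], "turn": 0},
    {"xyz": [7, 0, 0], "turn": 0},
    {"xyz": [7, 0, 0], "turn": 0},
    {"xyz": [7, 0, 0], "turn": 0},
    {"xyz": [7, 0, 0], "turn": 0},
    {"xyz": [7, 0, 0], "turn": 0},
    {"xyz": [7, 0, 0], "turn": 0},
    {"xyz": [5, 0, 0], "turn": 0},
    {"xyz": [4, 0, 0], "turn": 0},
    {"xyz": [2, 0, 0], "turn": 0}
  ]
}}

```text
time: 6.5
tool_pos: [0.4926, -0.1466, 0.0757]
tool_rot: [3.142, -0.0, 1.539]
contact_force: [-0.1, -0.0, -0.8]
opening: 0.0005
```

Emit:
{"method": "apply_moves", "body": {
  "rows": [
    {"xyz": [0, 0, 0], "turn": 0},
    {"xyz": [0, 0, 0], "turn": 0},
    {"xyz": [-10, 0, 0], "turn": 0},
    {"xyz": [-10, 0, -10], "turn": 0},
    {"xyz": [0, 0, -40], "turn": 0},
    {"xyz": [0, -50, -40], "turn": 0},
    {"xyz": [-20, -50, 0], "turn": 0},
    {"xyz": [-50, 0, 0], "turn": 0},
    {"xyz": [0, 0, 0], "turn": 0}
  ]
}}

```text
time: 7.62
tool_pos: [0.3907, -0.237, 0.1659]
tool_rot: [3.139, 0.002, 1.534]
contact_force: [-0.6, 0.0, -0.3]
opening: 0.0005
```

```bash
python3 st.py; python3 - <<'E'
from h import *
c=shot('top');pickle.dump(c,open('top.pkl','wb'));a=cv2.resize(c['frame'][175:285,225:365],None,fx=5.5,fy=5.5,interpolation=cv2.INTER_CUBIC)
cv2.imwrite('pics/t4.png',a)
E
```

```text
t 7.62 feeder [-211.3 -115.9] z 165.9 rot [3.139e+00 2.000e-03 1.534e+00] want yaw 1.538646343606339 open 0.00046557677389550583 F [-0.63  0.03 -0.32]
```

View pics/t4.png

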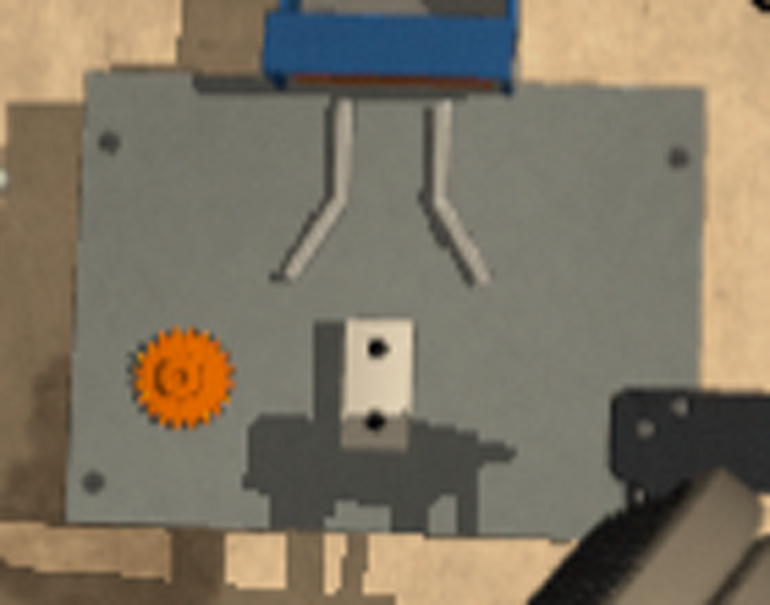

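The block is at (343–413, 319–450), nearly in line with the lane. I'll measure it.

```bash
python3 - <<'E'
from fr import *
c=pickle.load(open('top.pkl','rb'));d=np.load('f.npz')
px=lambda a:(225+(a[0]+.5)/5.5-.5,175+(a[1]+.5)/5.5-.5)
B=np.array([W2F(ray(c,px(a),.09),d['yaw'],d['o'])*1000 for a in[(345,319),(413,321),(409,450),(342,448)]])
print(B,B.mean(0));e=B[0]+B[1]-B[2]-B[3];print(np.degrees(np.arctan2(e[1],e[0])))
E
```

```text
[[ -88.33659052   13.55230359]
 [ -88.2916053   -10.86647547]
 [-134.3287529   -11.03727155]
 [-134.39946314   12.90709939]] [-111.33910296    1.13891399]
0.5076236571954511
```

Emit:
{"method": "apply_moves", "body": {
  "rows": [
    {"xyz": [40, 10, 0], "turn": 0},
    {"xyz": [40, 15, 0], "turn": 0},
    {"xyz": [37, 15, 0], "turn": 0},
    {"xyz": [0, 0, 0], "turn": 0},
    {"xyz": [0, 0, 40], "turn": 0},
    {"xyz": [0, 0, 30], "turn": 0},
    {"xyz": [0, 0, 15], "turn": 0},
    {"xyz": [0, 0, 0], "turn": 0},
    {"xyz": [0, 0, 0], "turn": 0}
  ]
}}

```text
time: 8.8
tool_pos: [0.435, -0.1184, 0.0804]
tool_rot: [3.141, 0.0, 1.539]
contact_force: [0.3, 0.6, 0.4]
opening: 0.0003
```

```bash
python3 st.py
```

```text
t 8.8 feeder [-170.8    4.2] z 80.4 rot [3.141 0.    1.539] want yaw 1.538646343606339 open 0.00034945091467183476 F [0.31 0.57 0.4 ]
```

Emit:
{"method": "apply_moves", "body": {
  "rows": [
    {"xyz": [-3.5, 0, 4], "turn": 0},
    {"xyz": [0, 10, 0], "turn": 0},
    {"xyz": [0, 10, 0], "turn": 0},
    {"xyz": [0, 8, 0], "turn": 0},
    {"xyz": [0, 8, 0], "turn": 0},
    {"xyz": [0, 8, 0], "turn": 0},
    {"xyz": [0, 8, 0], "turn": 0},
    {"xyz": [0, 8, 0], "turn": 0},
    {"xyz": [0, 8, 0], "turn": 0},
    {"xyz": [0, 8, 0], "turn": 0}
  ]
}}

```text
time: 10.05
tool_pos: [0.511, -0.1239, 0.0758]
tool_rot: [3.142, -0.0, 1.539]
contact_force: [-1.2, -0.1, 2.7]
opening: 0.0002
```

```bash
python3 st.py;  python3 - <<'E'
from h import *
c=shot('top');cv2.imwrite('pics/t5.png',cv2.resize(c['frame'][175:285,225:365],None,fx=4,fy=4))
c=shot('side');cv2.imwrite('pics/s5.png',np.vstack([cv2.resize(c['frame'][150:320,220:440],(560,433))]))
a=cv2.imread('pics/t5.png');b=cv2.imread('pics/s5.png')
a=cv2.resize(a,(400,314));b=cv2.resize(b,(400,309));cv2.imwrite('pics/b5.png',np.hstack([a[:309],b]))
E
```

```text
t 10.05 feeder [-94.6   1.1] z 75.8 rot [ 3.142 -0.     1.539] want yaw 1.538646343606339 open 0.0001550271220011188 F [-1.22 -0.05  2.68]
```

View pics/b5.png

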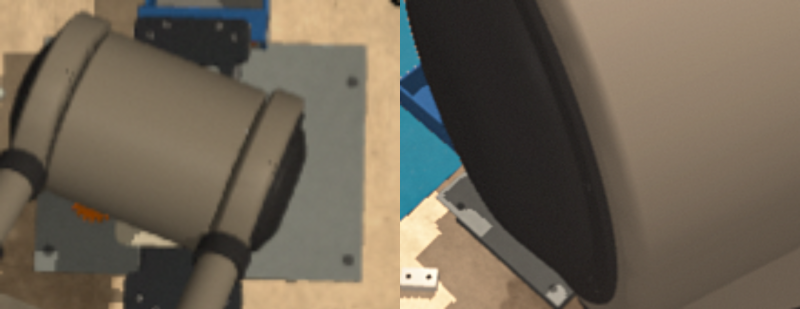

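Both views are occluded. The force of about 1 N along the feed fits a sliding block. By dead reckoning its centre is at x ≈ -53, so I'll continue.

Emit:
{"method": "apply_moves", "body": {
  "rows": [
    {"xyz": [0, 7, 0], "turn": 0},
    {"xyz": [0, 7, 0], "turn": 0},
    {"xyz": [0, 7, 0], "turn": 0},
    {"xyz": [0, 7, 0], "turn": 0}
  ]
}}

```text
time: 10.65
tool_pos: [0.539, -0.1247, 0.0757]
tool_rot: [3.141, -0.0, 1.539]
contact_force: [-0.1, -0.1, -0.5]
opening: 0.0004
```

Emit:
{"method": "apply_moves", "body": {
  "rows": [
    {"xyz": [0, 6, 0], "turn": 0},
    {"xyz": [0, 6, 0], "turn": 0},
    {"xyz": [0, 6, 0], "turn": 0},
    {"xyz": [0, 5, 0], "turn": 0},
    {"xyz": [0, 5, 0], "turn": 0},
    {"xyz": [0, 5, 0], "turn": 0},
    {"xyz": [0, 3, 0], "turn": 0},
    {"xyz": [0, 0, 0], "turn": 0}
  ]
}}

```text
time: 11.65
tool_pos: [0.5748, -0.1259, 0.0757]
tool_rot: [3.141, -0.0, 1.539]
contact_force: [-1.0, -0.6, 0.2]
opening: 0.0007
```

```bash
python3 st.py
```

```text
t 11.65 feeder [-30.9   1.1] z 75.7 rot [ 3.141 -0.     1.539] want yaw 1.538646343606339 open 0.0006540340936284277 F [-0.98 -0.6   0.22]
```

Emit:
{"method": "apply_moves", "body": {
  "rows": [
    {"xyz": [0, 2, 0], "turn": 0},
    {"xyz": [0, 2, 0], "turn": 0},
    {"xyz": [0, 0, 0], "turn": 0},
    {"xyz": [0, 0, 0], "turn": 0}
  ]
}}

```text
time: 12.15
tool_pos: [0.5784, -0.126, 0.0757]
tool_rot: [-3.142, -0.0, 1.539]
contact_force: [0.7, 0.3, 0.1]
opening: 0.0004
```

Emit:
{"method": "apply_moves", "body": {
  "rows": [
    {"xyz": [0, -15, 0], "turn": 0},
    {"xyz": [0, -30, 0], "turn": 0},
    {"xyz": [0, -40, 0], "turn": 0},
    {"xyz": [0, -40, -30], "turn": 0},
    {"xyz": [0, -30, -40], "turn": 0},
    {"xyz": [-40, -20, -30], "turn": 0},
    {"xyz": [-50, 0, 0], "turn": 0},
    {"xyz": [-30, 0, 0], "turn": 0},
    {"xyz": [0, 0, 0], "turn": 0}
  ]
}}

```text
time: 13.28
tool_pos: [0.3995, -0.2421, 0.1758]
tool_rot: [3.141, 0.001, 1.536]
contact_force: [0.1, 0.1, -0.3]
opening: 0.0006
```

```bash
python3 st.py;  python3 - <<'E'
from h import *
c=shot('top');a=cv2.resize(c['frame'][110:285,225:365],(400,500));pickle.dump(c,open('top.pkl','wb'))
c=shot('side');b=cv2.resize(c['frame'][150:320,200:340],(400,500))
cv2.imwrite('pics/b6.png',np.hstack([a,b]))
E
```

```text
t 13.28 feeder [-202.3 -120.6] z 175.8 rot [3.141e+00 1.000e-03 1.536e+00] want yaw 1.538646343606339 open 0.0006309359063816559 F [ 0.14  0.11 -0.27]
```

View pics/b6.png

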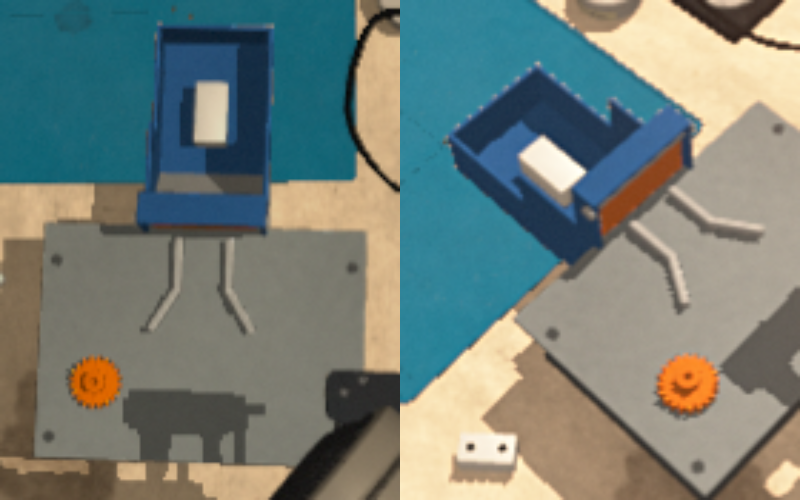

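The block lies in the tray at panel px (211,112), the flap is shut, and the gear is where it was. One last check of the block's position, then I'll hand in.

```bash
python3 - <<'E'
from fr import *
c=pickle.load(open('top.pkl','rb'));d=np.load('f.npz')
print(W2F(ray(c,(298.9,149.2),.025),d['yaw'],d['o'])*1000, 'gear',W2F(ray(c,(225+95*.35,110+382*.35),.084),d['yaw'],d['o'])*1000)
print(np.round(robot.observe()['contact_force'],2)); robot.hand_in()
E
```

```text
[94.36983815  0.49335033] gear [-111.87689609   70.93707913]
[ 0.18  0.64 -0.01]
the job is handed in; nothing more can be done
```

I pushed the block sideways with the closed fingertips into line with the lane, then along the lane and through the flap. It dropped into the catch tray, I drew the arm back clear, and I handed the job in at about 13 s.

**Last checks:**
- **Block:** it rests in the tray at about feeder x 94, y 0 mm, inside the required range. It was in line before the feed push, measured at y about 1 mm and 0.5°.
- **Flap:** it hangs shut in the last picture, from both cameras.
- **Gear:** it reads within about 2 mm of its start, which is about the measuring error.
- **Force:** the readings stayed under 3 N at the end of every move, and about 0.7 N with the arm clear.

**Not checked directly:**
- The arm hid the lane from both cameras during the feed push. I judged the flap opening and the block's travel from the tool position and the outcome, not by sight.
- I did not re-measure the carriage and bracket. The moves did not go near them.

No check failed or disagreed.

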